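Make up two conservation kits

TASK

Make up the two kits for the conservators: in the large three-compartment tray, lay the brush lengthwise in the long lane and stand the large jar and the large weight in the two squarish compartments, one in each; in the small tray, stand the small jar and the small weight, one in each compartment. Everything must end flat on the tray floor and let go. Keep the jars upright, set every thing down gently rather than dropping it, and leave the burner, the pot and the painted fragment where they are.

Things in the scene. Friction and masses are not known exactly. Their poses are not given: they have to be found in the camera images.
- large_tray: White three-compartment kit tray, fixed to the bench: 194 mm (x) by 160 mm (y), walls and dividers 4 mm thick and 14 mm high, floor 4 mm thick. Origin: centre of its underside, z up. A long lane (inside 186 x 66 mm, along x) is centred at y = +43 mm; two nearly square compartments (inside 91 x 82 mm) are centred at x = -47.5 and +47.5 mm, y = -35 mm.
- small_tray: White two-compartment kit tray, fixed to the bench: 152 mm (x) by 78 mm (y), walls and divider 4 mm thick and 14 mm high, floor 4 mm thick. Origin: centre of its underside, z up. Its two square compartments (inside 70 x 70 mm) are centred at x = -37 and +37 mm, y = 0.
- large_jar: Large round amber glass jar, 72 mm tall: body diameter 56 mm up to 52 mm, above it a white cap of diameter 52 mm. About 0.2 kg. Origin: centre of its underside, z up; it starts standing upright on the bench.
- small_jar: Small round amber glass jar, 56 mm tall: body diameter 36 mm up to 40 mm, above it a white cap of diameter 32 mm. About 0.07 kg. Origin: centre of its underside, z up; it starts standing upright on the bench.
- large_weight: Large round steel pressing weight, 58 mm tall: body diameter 60 mm, 30 mm high, with an upright dark cylindrical knob of diameter 22 mm on its middle, from 30 to 58 mm. About 0.6 kg. Origin: centre of its underside, z up; it starts standing upright on the bench.
- small_weight: Small round steel pressing weight, 48 mm tall: body diameter 40 mm, 22 mm high, with an upright dark cylindrical knob of diameter 18 mm on its middle, from 22 to 48 mm. About 0.22 kg. Origin: centre of its underside, z up; it starts standing upright on the bench.
- brush: Wooden-handled brush lying flat, 150 mm long along its x: handle 20 mm wide and 20 mm high from x = -75 to +20 mm, steel ferrule 30 mm wide and 20 mm high to +41 mm, stiff brown bristle head 36 mm wide and 18 mm high to +75 mm (all solid). About 0.06 kg. Origin: middle of its length, on its underside, z up; grip the handle at about x = 0.
- burner: Bystander: small spirit burner, round steel body of diameter 64 mm with a brass neck and wick, 54 mm tall, loose. Origin: centre of its underside.
- pot: Bystander: small open steel pot, rim diameter 56 mm, 42 mm tall, loose. Origin: centre of its underside.
- fragment: Bystander: fragment of a painted wooden panel, 40 x 100 x 14 mm (x, y, z), yellow and red paint on top, loose. Origin: centre of its underside.

How it is judged (in metres and radians):
At the end, for the whole second after the job is handed in: Large jar and weight upright (0.1 rad) on the large tray's floor, one per squarish cell (21 mm of its centre on each axis); brush flat in the lane (21 mm across, 20 mm along, 0.3 rad); small jar and weight upright on the small tray's floor, one per cell (20 mm). All released, at rest (y of large_jar in the frame of large_tray between -0.056 and -0.014 m and z of large_jar in the frame of large_tray between 0.001 and 0.008 m and angle between each of large_jar, large_weight, small_jar, small_weight's own z axis and vertical below 0.1 rad and y of large_weight in the frame of large_tray between -0.056 and -0.014 m and z of large_weight in the frame of large_tray between 0.001 and 0.008 m and ((x of large_jar in the frame of large_tray between 0.026 and 0.069 m and x of large_weight in the frame of large_tray between -0.069 and -0.026 m) or (x of large_jar in the frame of large_tray between -0.069 and -0.026 m and x of large_weight in the frame of large_tray between 0.026 and 0.069 m)) and y of small_jar in the frame of small_tray between -0.02 and 0.02 m and z of small_jar in the frame of small_tray between 0.001 and 0.008 m and y of small_weight in the frame of small_tray between -0.02 and 0.02 m and z of small_weight in the frame of small_tray between 0.001 and 0.008 m and ((x of small_jar in the frame of small_tray between 0.017 and 0.057 m and x of small_weight in the frame of small_tray between -0.057 and -0.017 m) or (x of small_jar in the frame of small_tray between -0.057 and -0.017 m and x of small_weight in the frame of small_tray between 0.017 and 0.057 m)) and y of brush in the frame of large_tray between 0.022 and 0.064 m and x of brush in the frame of large_tray between -0.02 and 0.02 m and z of brush in the frame of large_tray between -0.002 and 0.045 m and angle between the x axis of brush and the x axis of large_tray, either way round below 0.3 rad and angle between brush's own x axis and vertical between 1.45 and 1.69 rad and linear speed of each of brush, large_jar, large_weight, small_jar, small_weight below 0.02 m/s and contact force between each of brush, large_jar, large_weight, small_jar, small_weight and the fingers below 0.1 N); the robot touches nothing.
It fails at once if the burner, the pot or the fragment is moved more than 20 mm (distance of any of burner, pot, fragment from where it was at the start of the episode above 0.02 m).
It fails at once if a jar is tipped by more than 40 degrees (angle between any of large_jar, small_jar's own z axis and vertical above 0.7 rad).
It fails at once if a kit thing is dropped or knocked (over 0.6 m/s and not held, as after a fall of 20 mm) ((linear speed of brush above 0.6 m/s and contact force between brush and the fingers below 0.05 N) or (linear speed of large_jar above 0.6 m/s and contact force between large_jar and the fingers below 0.05 N) or (linear speed of large_weight above 0.6 m/s and contact force between large_weight and the fingers below 0.05 N) or (linear speed of small_jar above 0.6 m/s and contact force between small_jar and the fingers below 0.05 N) or (linear speed of small_weight above 0.6 m/s and contact force between small_weight and the fingers below 0.05 N)).
It also fails if it takes over 120 s, if anything falls off the work surface, if the arm or the gripper's body presses on something with over 40 N, if the wrist force passes 120 N, or if a joint passes its speed limit or range.

ROBOT

A 6-joint arm with a two-finger parallel gripper is mounted at the origin on the work surface. World frame = base frame: x ahead of the robot, y to its left, z up, the work surface at z = 0. Lengths are in m, angles in degrees, forces in N, time in s.
With the tool pointing down it reaches from about 0.4 to 0.825 m from the base axis. Payload 7 kg.
Tool frame: the origin (TCP) lies at the centre of the arm's flange, where the gripper is bolted on; the fingertips stand 178 mm ahead of it and the grasp point (between the pads) lies 159 mm ahead of it (ctrl.hold_point_z is the distance from the TCP to the grasp point, in m); z points along the fingers, y is the line along which they close (so a half turn about z gives the same grasp; the last joint's range is limited). The gripper opens to 88 mm and grips with 3 to 60 N. Pads are 19 mm wide; open, the fingers measure 130 mm over their backs; the gripper's body (78 mm by 193 mm) begins 47 mm behind the grasp point.
Start: joints at [92.71, 20.546, 0.682, 0, -70.136, -16.507], TCP at [0.161, 0.655, 0.405] pointing down, gripper open.
Joint ranges: [-176.03, 176.03], [-82.01, 121.73], [-58.28, 71.71], [-173.87, 95.51], [-174.79, -0.11], [-173.66, 173.66]. Speed limits (degrees/s): [136.94, 136.94, 172.46, 180, 180, 180].

INTERFACE

Orientations are given as [roll, pitch, yaw] about the fixed x, y, z axes, in that order (R = Rz(yaw) Ry(pitch) Rx(roll)).
In Python, from plant import ctrl gives the robot as it stands.
- The arm moves only by the shell command python3 -m inch 'ROWS'. ROWS is JSON, one flat list of numbers, 7 for each row, row after row: the closure, from 0 (fully open) to 1 (shut), then the shift along the tool's x, y, z in mm, then the turn, a rotation vector about the tool's x, y, z in degrees. In form: [hand, x, y, z, wx, wy, wz, hand, x, y, z, wx, wy, wz, ...]. A call has 1 to 5 rows; each row is the pose to reach, as a shift and turn from the pose commanded when the call began, along the tool's axes at that moment; what a row does not reach only later rows make up. A row lasts 1/10 s, in which the tool goes at most 50 mm and 8.59 degrees, less where a joint would pass 70% of its speed; a pose out of reach is approached as far as the arm can. A call with a gripper value outside its range is refused whole. The fingers move at their own pace and stop on an object; the grip force is fixed at half the most. Time passes only in rows, so rows that repeat a pose let the fingers close. It gives the time, the measured TCP pose, the force, the opening and the grip force at its end, in the units of the state.
- ctrl.get_obs(): the state, without advancing time (a new reading comes with each control period).
- ctrl.snapshot(name): name is "side" or "top"; returns a dict with "frame" (420x560x3 uint8, red, green, blue), "K" (3x3 intrinsics, pixels), "k1" (the pictures are not rectified: a ray, as slopes to the right and down, at radius r is drawn at 1 + k1 r^2 times it, then the intrinsics apply), "R" (3x3) and "t" (3): a world point X has camera coordinates R X + t. Camera axes: x right, y down, z forward; pixel columns grow to the right and rows downward; lengths in m; the calibration is good to about 2 mm. A picture is of the moment at which its call begins. There is no depth.
- ctrl.close_job(): hands the job in; it is judged then, once.
Trained networks look in a picture, given as the dict that the camera call returned (one of the last four; its "shot" number tells which), for a name from the list of things; names that differ only in an ending like _2 or _b are one class to them, and where a whole thing is asked for, a point or a joint stands for the part that bears it (a point fixed in the world has none). Each returns a list of dicts, best first, with "p" (0 to 1); they miss things now and then, are a little off and sometimes report something else, mostly with a low value. They report only what shows in the picture. A call takes as long as a camera call.
- ctrl.recognise(picture, thing): "location" ([x, y, z] in m, in world coordinates, good to about 4 mm: the middle of the surface that is visible of it).
- ctrl.trace(picture, thing): "pixels" (420x560 bool, what is visible of it).
- ctrl.mark_of(picture, thing): "location" ([x, y, z] in m, in world coordinates, good to about 4 mm: a listed point, or the origin of a listed thing).
The state is a dict: "clock": time; "joint_pos": joint angles; "qvel": joint speeds; "tau": joint torques, N m; "tool_pos": TCP position; "orientation": TCP orientation; "force": force on the tool from outside, world axes, zero at the start; "moment": the same for the moment, N m; "opening": finger opening in m; "gripper_force": force on a finger pad.
Only numpy, scipy, OpenCV 4.12 (cv2) and the standard library are available. Lean on these libraries where they do the work, as an engineer would, in place of code of your own. Each camera call takes 0.05 s, during which the arm holds its last target. There are 200 camera calls.

## Working session

There is one attempt and no reset: what is moved stays moved. The work goes in short steps, Python scripts to look and compute and a shell command to move; the robot and the scene stay as the last step left them, time stands still between calls to the robot, and variables do not carry over. Pictures are saved under pics/ and viewed, at most 14 in all, crops included, and the job is handed in when it is done.

```bash
ls; mkdir -p pics
cat > h.py <<'E'
import numpy as np, cv2
from plant import ctrl
from scipy.spatial.transform import Rotation as Rn
N=["large_tray","small_tray","large_jar","small_jar","large_weight","small_weight","brush","burner","pot","fragment"]
def snap(c,f):
    s=ctrl.snapshot(c); cv2.imwrite("pics/"+f,s["frame"][:,:,::-1]); return s
def pose():
    o=ctrl.get_obs(); return np.array(o["tool_pos"]),Rn.from_euler('xyz',o["orientation"],degrees=True).as_matrix(),o
E
python3 - <<'E'
from h import *
for c in("top","side"):
    s=snap(c,c+"0.png"); print(c,s["t"],-s["R"].T@s["t"],s["k1"])
    for n in N:
        r=ctrl.mark_of(s,n); print(n,[(np.round(x["location"],3).tolist(),round(x["p"],2)) for x in r[:2]])
print(ctrl.get_obs())
E
```

```text
pics
top [-0.01160489  0.51370992  1.33215532] [ 0.44903609 -0.03226627  1.35498923] -0.03170665449597092
large_tray [([0.534, 0.299, -0.001], 0.77)]
small_tray [([0.536, -0.298, 0.001], 0.77)]
large_jar []
small_jar [([0.282, 0.344, 0.002], 0.6), ([0.643, -0.106, 0.001], 0.51)]
large_weight [([0.434, 0.124, -0.001], 0.68)]
small_weight [([0.65, 0.108, -0.001], 0.43)]
brush [([0.419, -0.12, 0.005], 0.75), ([0.281, 0.344, 0.001], 0.24)]
burner [([0.28, 0.342, 0.002], 0.69)]
pot []
fragment [([0.756, -0.0, -0.001], 0.9)]
side [0.45827669 0.19624523 0.88393833] [0.26124162 0.53311831 0.82305187] -0.028506564606243675
large_tray [([0.532, 0.299, -0.002], 0.59)]
small_tray [([0.538, -0.297, 0.002], 0.72)]
large_jar [([0.536, -0.01, 0.001], 0.85)]
small_jar [([0.646, -0.109, -0.004], 0.62)]
large_weight [([0.43, 0.119, -0.003], 0.78), ([0.754, -0.006, -0.001], 0.57)]
small_weight []
brush [([0.424, -0.118, -0.006], 0.97)]
burner [([0.282, 0.338, 0.0], 0.94)]
pot [([0.298, -0.293, 0.002], 0.71)]
fragment []
{'clock': 1.1, 'joint_pos': array([ 9.27101230e+01,  2.05439603e+01,  6.82263717e-01,  1.24349398e-03,
       -7.01361086e+01, -1.65071350e+01]), 'qvel': array([ 0.02853986, -0.04087428,  0.05352196,  0.08331457, -0.03171302,
       -0.01622417]), 'tau': array([ 1.01852170e-04, -5.82392478e+01,  2.93313718e+01,  7.00272158e+00,
        1.25183348e-02, -6.99207007e-06]), 'tool_pos': array([0.16099045, 0.65549434, 0.40469459]), 'orientation': array([-1.79997563e+02, -4.97686036e-04, -1.37965896e+01]), 'force': array([-0.07075646, -0.27637832, -0.20502541]), 'moment': array([-0.02728947,  0.00876945,  0.03359816]), 'gripper_force': 0.0, 'opening': 0.08750812420039264}
```

View pics/top0.png

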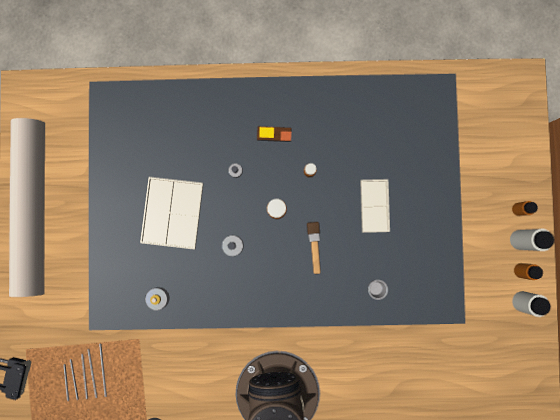

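View pics/side0.png

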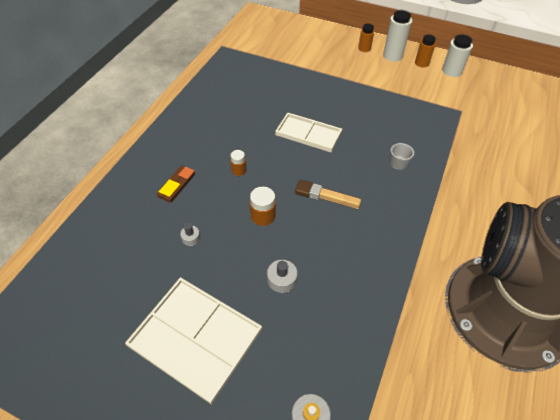

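The top view shows the large tray at pixel (172,213) with its lane on the left (+y) side. The small tray is at (375,206), and the brush at (315,248) has its head towards +x. The jars are at (276,208) and (310,169), the weights at (232,245) and (235,170). The side view agrees. Next I'll fit the outlines for yaw and position.

```bash
cat >> h.py <<'E'
def ground(s,px,z):
    px=np.asarray(px,float).reshape(-1,2); K,R,t=s["K"],s["R"],s["t"]
    d=np.c_[(px-[K[0,2],K[1,2]])/[K[0,0],K[1,1]]]; u=d.copy()
    for _ in range(10): u=d/(1+s["k1"]*(u**2).sum(1,keepdims=True))
    w=np.c_[u,np.ones(len(u))]@R; c=-R.T@t
    return (c+w*((z-c[2])/w[:,2])[:,None])[:,:2]
def rect(s,n,z):
    r=ctrl.trace(s,n)
    if not r: return None
    m=r[0]["pixels"].astype(np.uint8); c=max(cv2.findContours(m,0,1)[0],key=cv2.contourArea)
    g=ground(s,c,z)
    (x,y),(w,h),a=cv2.minAreaRect((g*1000).astype(np.float32))
    a=a if w>h else a+90
    return round(r[0]["p"],2),[round(x),round(y),round(w),round(h)],round((a+90)%180-90,1)
def go(x,y,zgrasp,yaw):
    "shift (mm) and turn about tool z (deg) to bring grasp point there"
    p,R,o=pose(); d=R.T@(np.array([x,y,zgrasp+ctrl.hold_point_z])-p)*1000
    T=Rn.from_euler('xyz',[180,0,yaw],degrees=True).as_matrix()
    print("shift",np.round(d,0),"turn",np.round(Rn.from_matrix(R.T@T).as_rotvec(degrees=True),1),"t",round(o["clock"],1))
E
python3 - <<'E'
from h import *
s=ctrl.snapshot("top"); q=ctrl.snapshot("side"); print(ctrl.hold_point_z)
for n,z in(("large_tray",.014),("small_tray",.014),("brush",.015),("large_jar",.072),("small_jar",.056),("large_weight",.03),("small_weight",.022)):
    print(n,rect(s,n,z),rect(q,n,z) if "tray" in n or n=="brush" else "")
for n in("small_weight","large_weight","large_jar","small_jar"): print(n,[(np.round(x["location"],3).tolist(),round(x["p"],2)) for k in(s,q) for x in ctrl.mark_of(k,n)[:2]])
go(.536,-.009,.15,-8)
E
```

```text
0.1593
large_tray None (0.79, [526, 300, 165, 201], -7.8)
small_tray (0.77, [539, -296, 152, 84], 1.1) (0.86, [534, -290, 95, 156], -0.6)
brush (0.85, [422, -113, 38, 150], -1.3) (0.7, [418, -109, 147, 44], 1.7)
large_jar None 
small_jar (0.55, [639, -106, 34, 37], -1.3) 
large_weight (0.61, [430, 118, 57, 57], 89.1) 
small_weight (0.29, [283, 342, 67, 60], 89.2) 
small_weight [([0.649, 0.108, 0.005], 0.59), ([0.647, 0.113, 0.002], 0.64)]
large_weight [([0.433, 0.118, 0.0], 0.93), ([0.429, 0.121, -0.001], 0.79), ([0.28, 0.338, 0.003], 0.73)]
large_jar [([0.531, -0.006, -0.0], 0.77), ([0.535, -0.007, -0.002], 0.84), ([0.527, 0.304, -0.002], 0.6)]
small_jar [([0.642, -0.107, -0.003], 0.53), ([0.645, -0.107, -0.001], 0.73)]
shift [523. 556.  95.] turn [ 0.   0.  -5.8] t 2.1
```

```bash
python3 -m inch '[0,131,139,24,0,0,0, 0,131,139,24,0,0,0, 0,131,139,24,0,0,0, 0,131,139,24,0,0,0]'; python3 -m inch '[0,131,139,24,0,0,0, 0,131,139,24,0,0,0, 0,131,139,24,0,0,0, 0,131,139,24,0,0,0]';python3 -m inch '[0,131,139,24,0,0,0, 0,131,139,24,0,0,0, 0,131,139,24,0,0,0, 0,131,139,24,0,0,0]'; python3 -m inch '[0,131,139,24,0,0,-6, 0,131,139,24,0,0,-6, 0,131,139,24,0,0,-6, 0,131,139,24,0,0,-6, 0,131,139,24,0,0,-6]'; python3 -c "
from h import *
s=snap('side','a.png'); go(.534,-.007,.05,-8)"
```

```text
clock: 2.5
tool_pos: [0.2558, 0.4871, 0.3805]
orientation: [-180.0, -0.0, -13.8]
force: [0.7, 0.3, 0.8]
opening: 0.0876
gripper_force: 0.0
clock: 2.9
tool_pos: [0.3497, 0.3207, 0.3567]
orientation: [-180.0, -0.0, -13.8]
force: [-0.2, 1.1, -0.5]
opening: 0.0877
gripper_force: 0.0
clock: 3.3
tool_pos: [0.4438, 0.1547, 0.3328]
orientation: [-180.0, -0.0, -13.8]
force: [0.3, 0.5, -0.5]
opening: 0.0878
gripper_force: 0.0
clock: 3.8
tool_pos: [0.5387, -0.0132, 0.3076]
orientation: [179.9, 0.1, -8.1]
force: [-1.0, 0.5, -1.2]
opening: 0.0875
gripper_force: 0.0
shift [-4. -4. 99.] turn [ 0.   0.1 -0. ] t 3.9
```

View pics/a.png

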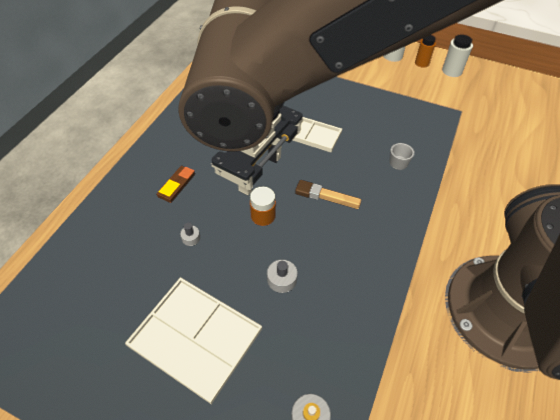

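The picture shows the gripper at (250,160), open above the large jar at (262,205), with clear space around it. I'll descend and grip.

```bash
python3 -m inch '[0,-4,-4,40,0,0,0, 0,-4,-4,80,0,0,0, 0,-4,-4,107,0,0,0, 0,-4,-4,107,0,0,0]'; python3 -m inch '[1,0,0,0,0,0,0, 1,0,0,0,0,0,0, 1,0,0,0,0,0,0, 1,0,0,0,0,0,0, 1,0,0,0,0,0,0]'; python3 -c "
from h import *
go(.575,.258,.15,-8)"
```

```text
clock: 4.25
tool_pos: [0.5321, -0.0046, 0.1987]
orientation: [179.9, 0.3, -7.8]
force: [0.4, -0.2, 0.6]
opening: 0.0879
gripper_force: 0.0
clock: 4.75
tool_pos: [0.5341, -0.005, 0.2027]
orientation: [-180.0, -0.1, -7.8]
force: [-2.5, -0.3, 6.7]
opening: 0.0556
gripper_force: 30.0
shift [   5. -266. -106.] turn [-0.  -0.1  0.2] t 4.8
```

```bash
python3 -m inch '[1,0,0,-20,0,0,0, 1,0,0,-60,0,0,0, 1,0,-20,-90,0,0,0, 1,1,-60,-90,0,0,0, 1,2,-100,-90,0,0,0]'; python3 -m inch '[1,1,-40,0,0,0,0, 1,2,-80,0,0,0,0, 1,3,-120,0,0,0,0, 1,3,-152,0,0,0,0, 1,3,-166,0,0,0,0]';  python3 -c "
from h import *
go(.575,.258,.048,-8); snap('side','b.png')"
```

```text
clock: 5.25
tool_pos: [0.5494, 0.0945, 0.2932]
orientation: [-179.9, -0.1, -7.9]
force: [0.5, 0.6, -2.9]
opening: 0.0554
gripper_force: 30.0
clock: 5.75
tool_pos: [0.5749, 0.2606, 0.2912]
orientation: [-180.0, 0.0, -7.7]
force: [-0.3, -0.8, -2.3]
opening: 0.0553
gripper_force: 30.0
shift [ 0.  3. 84.] turn [-0.   0.   0.3] t 5.8
```

View pics/b.png

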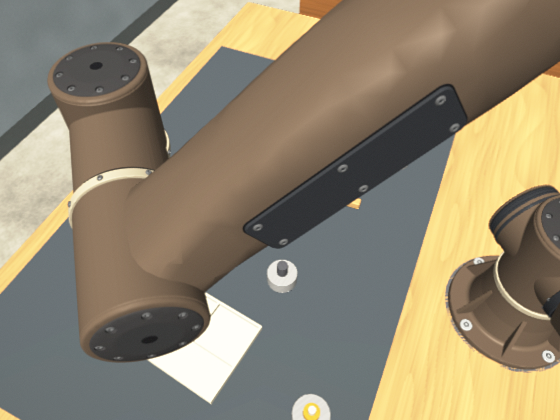

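The arm hides the jar in this view, but the opening (55 mm) and force show it is still held. I'll lower it by force feel.

```bash
python3 -m inch '[1,0,3,35,0,0,0, 1,0,3,65,0,0,0, 1,0,3,78,0,0,0, 1,0,3,82,0,0,0, 1,0,3,84,0,0,0]'; python3 -m inch '[1,0,0,1,0,0,0, 1,0,0,1,0,0,0]'; python3 -c "
from h import *
go(.575,.258,.047,-8)"
```

```text
clock: 6.3
tool_pos: [0.5749, 0.2549, 0.2081]
orientation: [-180.0, -0.0, -7.8]
force: [0.3, -0.1, -1.5]
opening: 0.0553
gripper_force: 30.0
clock: 6.5
tool_pos: [0.5749, 0.2552, 0.2079]
orientation: [-179.9, -0.1, -7.8]
force: [0.5, 0.4, -2.6]
opening: 0.0549
gripper_force: 30.0
shift [-0. -3.  2.] turn [-0.1 -0.1  0.2] t 6.5
```

```bash
python3 -m inch '[1,0,0,1,0,0,0, 1,0,0,2,0,0,0, 1,0,0,2,0,0,0]';python3 -m inch '[1,0,0,1,0,0,0, 1,0,0,1,0,0,0]'
```

```text
clock: 6.8
tool_pos: [0.5748, 0.2553, 0.2068]
orientation: [-179.9, -0.1, -7.8]
force: [-3.4, -1.2, 9.7]
opening: 0.0553
gripper_force: 30.0
clock: 7.0
tool_pos: [0.5747, 0.2553, 0.2067]
orientation: [-179.9, -0.1, -7.7]
force: [-6.7, -2.0, 17.1]
opening: 0.0557
gripper_force: 30.0
```

```bash
python3 -m inch '[0,0,0,-1,0,0,0, 0,0,0,-1,0,0,0, 0,0,0,-1,0,0,0, 0,0,0,-1,0,0,0]'; python3 -m inch '[0,0,0,-40,0,0,0, 0,0,0,-90,0,0,0, 0,0,0,-110,0,0,0]'; python3 -c "
from h import *
go(.431,.120,.15,-8)"
```

```text
clock: 7.4
tool_pos: [0.5745, 0.255, 0.2046]
orientation: [180.0, 0.0, -7.8]
force: [0.0, -0.1, -0.5]
opening: 0.0814
gripper_force: 0.0
clock: 7.7
tool_pos: [0.5756, 0.2555, 0.3193]
orientation: [-179.8, -0.3, -7.8]
force: [0.9, 0.3, 0.0]
opening: 0.0876
gripper_force: 0.0
shift [-125.  154.    9.] turn [-0.2 -0.3  0.3] t 7.7
```

```bash
python3 -m inch '[0,-30,37,9,0,0,0, 0,-60,74,9,0,0,0, 0,-92,113,9,0,0,0, 0,-125,154,9,0,0,0, 0,-125,154,9,0,0,0]'; python3 -c "
from h import *
s=snap('side','c.png'); q=ctrl.snapshot('top')
for n in('large_weight','large_jar'): print(n,[(np.round(x['location'],3).tolist(),round(x['p'],2)) for k in(s,q) for x in ctrl.mark_of(k,n)[:2]])
go(.431,.12,.052,-8)"
```

```text
clock: 8.2
tool_pos: [0.4254, 0.1155, 0.3051]
orientation: [179.9, 0.1, -7.9]
force: [0.8, 1.5, 0.2]
opening: 0.0878
gripper_force: 0.0
large_weight [([0.43, 0.118, 0.0], 0.59), ([0.433, 0.118, 0.001], 0.43), ([0.53, 0.301, -0.003], 0.34)]
large_jar [([0.573, 0.256, 0.005], 0.56), ([0.755, -0.0, 0.002], 0.64), ([0.572, 0.256, 0.002], 0.55)]
shift [ 0.  0. 94.] turn [-0.  -0.   0.2] t 8.5
```

View pics/c.png

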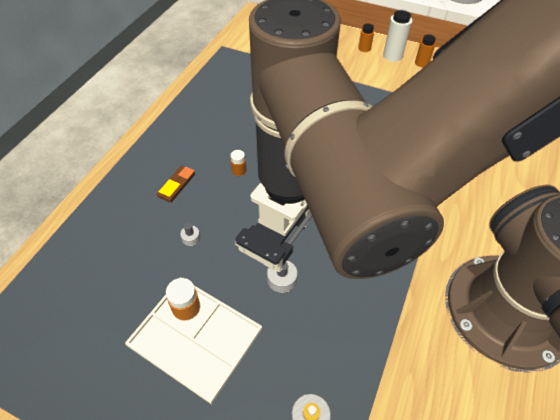

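The jar stands in the far squarish cell at (183,300), and the gripper is over the weight at (282,275). I'll grasp the knob.

```bash
python3 -m inch '[0,0,0,40,0,0,0, 0,0,0,75,0,0,0, 0,0,0,94,0,0,0, 0,0,0,94,0,0,0]'; python3 -m inch '[1,0,0,0,0,0,0, 1,0,0,0,0,0,0, 1,0,0,0,0,0,0, 1,0,0,0,0,0,0, 1,0,0,0,0,0,0]';python3 -m inch '[1,0,0,0,0,0,0, 1,0,0,0,0,0,0, 1,0,0,0,0,0,0]'; python3 -c "
from h import *
go(.481,.271,.15,-8)"
```

```text
clock: 8.9
tool_pos: [0.4294, 0.1192, 0.2089]
orientation: [179.7, 0.2, -7.8]
force: [-0.6, 0.3, -0.3]
opening: 0.0876
gripper_force: 0.0
clock: 9.4
tool_pos: [0.4299, 0.1195, 0.2123]
orientation: [-179.9, -0.1, -7.8]
force: [-0.6, -0.8, 0.2]
opening: 0.0534
gripper_force: 0.0
clock: 9.7
tool_pos: [0.4297, 0.1193, 0.2117]
orientation: [-180.0, -0.0, -7.8]
force: [0.6, 0.6, -0.5]
opening: 0.0291
gripper_force: 0.0
shift [  30. -157.  -98.] turn [-0.  -0.   0.2] t 9.7
```

```bash
python3 -m inch '[1,0,0,0,0,0,0, 1,0,0,0,0,0,0, 1,0,0,0,0,0,0]'; python3 -m inch '[1,0,0,-15,0,0,0, 1,0,0,-45,0,0,0, 1,0,0,-75,0,0,0, 1,2,-15,-90,0,0,0, 1,8,-45,-90,0,0,0]';  python3 -m inch '[1,6,-33,0,0,0,0, 1,13,-66,0,0,0,0, 1,19,-95,0,0,0,0, 1,22,-108,0,0,0,0, 1,22,-112,0,0,0,0]';python3 -c "
from h import *
go(.481,.271,.058,-8)"
```

```text
clock: 10.0
tool_pos: [0.43, 0.1196, 0.2118]
orientation: [-180.0, -0.0, -7.8]
force: [1.3, 1.8, -0.7]
opening: 0.0212
gripper_force: 30.0
clock: 10.5
tool_pos: [0.443, 0.1618, 0.3032]
orientation: [-179.9, -0.0, -7.9]
force: [0.8, 0.1, -5.7]
opening: 0.0216
gripper_force: 30.0
clock: 11.0
tool_pos: [0.4806, 0.2716, 0.3002]
orientation: [179.9, 0.1, -7.8]
force: [0.0, -0.8, -6.3]
opening: 0.0212
gripper_force: 30.0
shift [ 1.  0. 83.] turn [0.1 0.1 0.2] t 11.0
```

```bash
python3 -m inch '[1,0,0,30,0,0,0, 1,0,0,60,0,0,0, 1,0,0,76,0,0,0, 1,0,0,80,0,0,0, 1,0,0,82,0,0,0]'; python3 -m inch '[1,0,0,1,0,0,0, 1,0,0,2,0,0,0, 1,0,0,3,0,0,0, 1,0,0,3,0,0,0]'
```

```text
clock: 11.5
tool_pos: [0.4805, 0.2701, 0.2192]
orientation: [179.9, 0.1, -7.8]
force: [0.9, 0.7, -5.4]
opening: 0.0216
gripper_force: 30.0
clock: 11.9
tool_pos: [0.4808, 0.2709, 0.2171]
orientation: [-180.0, -0.0, -7.8]
force: [0.3, -0.7, -5.0]
opening: 0.0212
gripper_force: 30.0
```

```bash
python3 -m inch '[1,0,0,1,0,0,0, 1,0,0,2,0,0,0, 1,0,0,2,0,0,0]'
```

```text
clock: 12.2
tool_pos: [0.4808, 0.2711, 0.2157]
orientation: [-180.0, -0.0, -7.8]
force: [-3.0, -0.7, 4.9]
opening: 0.0214
gripper_force: 30.0
```

```bash
python3 -m inch '[0.3,0,0,0,0,0,0, 0.3,0,0,0,0,0,0, 0.3,0,0,0,0,0,0]'; python3 -m inch '[0.3,0,0,-40,0,0,0, 0.3,0,0,-85,0,0,0, 0.3,0,0,-100,0,0,0]'; python3 -c "
from h import *
go(.421,-.116,.1,1)"
```

```text
clock: 12.5
tool_pos: [0.4811, 0.2711, 0.215]
orientation: [-180.0, -0.0, -7.8]
force: [-1.0, 0.4, 0.6]
opening: 0.0396
gripper_force: 0.0
clock: 12.8
tool_pos: [0.4819, 0.2717, 0.3192]
orientation: [-179.7, -0.3, -7.7]
force: [0.4, 0.6, 0.2]
opening: 0.0602
gripper_force: 0.0
shift [ -8. 393.  58.] turn [-0.2 -0.3 -8.7] t 12.8
```

```bash
python3 -m inch '[0.3,-1,40,10,0,0,0, 0.3,-2,85,20,0,0,0, 0.3,-3,130,30,0,0,0, 0.3,-4,175,30,0,0,0, 0.3,-4,220,30,0,0,0]'; python3 -m inch '[0.3,-1,45,0,0,0,-2, 0.3,-2,90,0,0,0,-4, 0.3,-3,130,0,0,0,-6, 0.3,-4,165,0,0,0,-9, 0.3,-4,173,0,0,0,-9]'; python3 -c "
from h import *
s=snap('side','d.png'); q=ctrl.snapshot('top')
for n in('large_weight','brush'): print(n,[(np.round(x['location'],3).tolist(),round(x['p'],2)) for k in(s,q) for x in ctrl.mark_of(k,n)[:2]])
go(.421,-.116,.031,1)"
```

```text
clock: 13.3
tool_pos: [0.4463, 0.0518, 0.2846]
orientation: [180.0, -0.0, -7.8]
force: [1.0, -0.1, -0.1]
opening: 0.0613
gripper_force: 0.0
clock: 13.8
tool_pos: [0.4187, -0.1199, 0.2847]
orientation: [180.0, -0.0, 1.1]
force: [-0.4, 0.8, 0.0]
opening: 0.0611
gripper_force: 0.0
large_weight [([0.483, 0.27, 0.005], 0.94), ([0.483, 0.27, 0.004], 0.79), ([0.645, -0.107, -0.002], 0.46)]
brush [([0.421, -0.115, -0.002], 0.75)]
shift [ 1. -1. 94.] turn [-0.  -0.   0.2] t 14.1
```

View pics/d.png

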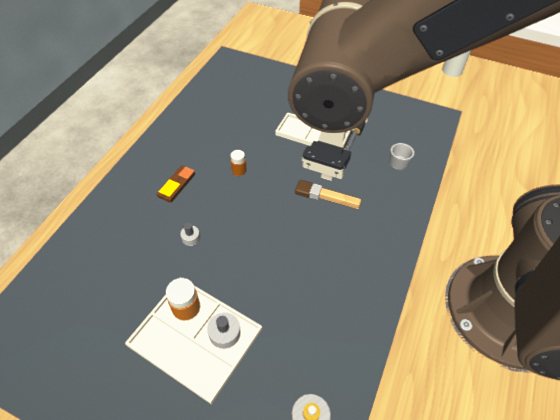

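Both large things stand in their cells, the jar at (183,300) and the weight at (222,330). The gripper is over the brush handle at (325,160). I'll grip high on the handle so the fingers stay clear of the lane walls.

```bash
python3 -m inch '[0.3,1,-1,40,0,0,0, 0.3,1,-1,75,0,0,0, 0.3,1,-1,93,0,0,0, 0.3,1,-1,94,0,0,0, 0.3,1,-1,94,0,0,0]'; python3 -m inch '[1,0,0,0,0,0,0, 1,0,0,0,0,0,0, 1,0,0,0,0,0,0, 1,0,0,0,0,0,0, 1,0,0,0,0,0,0]';python3 -m inch '[1,0,0,0,0,0,0, 1,0,0,0,0,0,0, 1,0,0,0,0,0,0]'; python3 -m inch '[1,0,0,-20,0,0,0, 1,0,0,-60,0,0,0, 1,0,0,-100,0,0,0, 1,0,-30,-100,0,0,0, 1,0,-70,-100,0,0,0]'; python3 -c "
from h import *
go(.539,.342,.1,-8)"
```

```text
clock: 14.6
tool_pos: [0.421, -0.1157, 0.1908]
orientation: [180.0, 0.0, 1.3]
force: [0.2, 0.2, 1.1]
opening: 0.0613
gripper_force: 0.0
clock: 15.1
tool_pos: [0.4205, -0.1165, 0.191]
orientation: [-180.0, -0.0, 1.2]
force: [-0.9, 0.2, -0.2]
opening: 0.0271
gripper_force: 0.0
clock: 15.4
tool_pos: [0.4206, -0.1164, 0.1908]
orientation: [180.0, -0.0, 1.2]
force: [-0.8, 0.1, 5.2]
opening: 0.0193
gripper_force: 29.7
clock: 15.9
tool_pos: [0.4191, -0.0464, 0.2918]
orientation: [-179.9, -0.2, 1.0]
force: [1.0, 0.3, -0.8]
opening: 0.0191
gripper_force: 29.7
shift [ 127. -386.   33.] turn [-0.1 -0.2  9. ] t 15.9
```

```bash
python3 -m inch '[1,13,-40,-10,0,0,0, 1,27,-80,-15,0,0,0, 1,40,-120,-15,0,0,0, 1,53,-160,-15,0,0,0, 1,64,-193,-15,0,0,0]'; python3 -m inch '[1,13,-40,0,0,0,2, 1,26,-80,0,0,0,4, 1,40,-120,0,0,0,6, 1,52,-160,0,0,0,8, 1,63,-193,0,0,0,9]'; python3 -c "
from h import *
s=snap('top','e.png'); print(rect(s,'brush',.13),rect(s,'large_tray',.014)); q=ctrl.snapshot('side')
print([(np.round(x['location'],3).tolist(),round(x['p'],2)) for k in(s,q) for x in ctrl.mark_of(k,'brush')[:2]])
go(.539,.342,.036,-8)"
```

```text
clock: 16.4
tool_pos: [0.4792, 0.15, 0.3055]
orientation: [-180.0, 0.0, 1.2]
force: [0.1, 0.0, -0.4]
opening: 0.0199
gripper_force: 29.7
clock: 16.9
tool_pos: [0.5381, 0.3442, 0.3049]
orientation: [180.0, 0.0, -7.8]
force: [0.3, -0.9, -0.4]
opening: 0.0197
gripper_force: 29.7
(0.74, [598, 335, 38, 28], 83.6) (0.88, [529, 296, 161, 195], -7.9)
[]
shift [  1.  -1. 110.] turn [0.1 0.1 0.2] t 17.2
```

View pics/e.png

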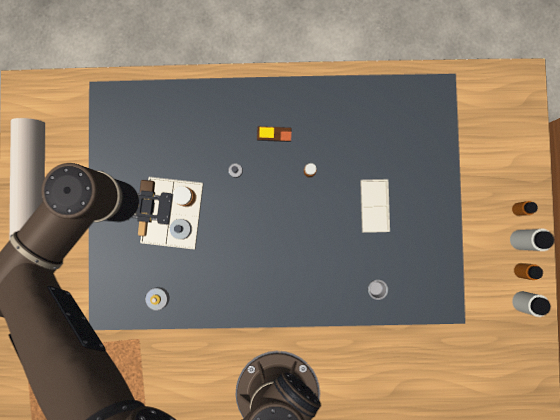

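The brush sits over the lane, with its head at (147,187) and tail at (142,235), parallel to the tray. I'll lower it.

```bash
python3 -m inch '[1,-1,0,40,0,0,0, 1,-1,0,80,0,0,0, 1,-1,0,100,0,0,0, 1,-1,0,105,0,0,0, 1,-1,0,107,0,0,0]'; python3 -m inch '[1,0,0,1,0,0,0, 1,0,0,2,0,0,0, 1,0,0,2,0,0,0]'; python3 -m inch '[1,0,0,1,0,0,0, 1,0,0,1,0,0,0]'
```

```text
clock: 17.7
tool_pos: [0.5371, 0.3416, 0.1988]
orientation: [180.0, 0.0, -7.8]
force: [0.3, -0.0, 0.1]
opening: 0.0197
gripper_force: 29.7
clock: 18.0
tool_pos: [0.5371, 0.3425, 0.1978]
orientation: [-179.9, -0.1, -7.8]
force: [0.3, -0.6, -1.8]
opening: 0.0194
gripper_force: 29.7
clock: 18.2
tool_pos: [0.5369, 0.3423, 0.196]
orientation: [-180.0, -0.0, -7.8]
force: [-0.4, -0.7, -0.3]
opening: 0.0195
gripper_force: 29.7
```

```bash
python3 -m inch '[1,0,0,1,0,0,0, 1,0,0,1,0,0,0]'; python3 -m inch '[1,0,0,1,0,0,0, 1,0,0,1,0,0,0]'
```

```text
clock: 18.4
tool_pos: [0.537, 0.3424, 0.1949]
orientation: [-180.0, -0.0, -7.8]
force: [-0.8, 1.1, 2.3]
opening: 0.0198
gripper_force: 29.7
clock: 18.6
tool_pos: [0.5369, 0.3424, 0.1949]
orientation: [-180.0, -0.0, -7.8]
force: [-3.5, -1.6, 10.4]
opening: 0.0196
gripper_force: 29.7
```

```bash
python3 -m inch '[0.6,0,0,-1,0,0,0, 0.6,0,0,-1,0,0,0, 0.6,0,0,-1,0,0,0]'; python3 -m inch '[0.6,0,0,-10,0,0,0, 0.3,0,0,-50,0,0,0, 0.3,0,0,-95,0,0,0, 0.3,0,0,-110,0,0,0]'; python3 -c "
from h import *
go(.648,.110,.13,0)"
```

```text
clock: 18.9
tool_pos: [0.5369, 0.3423, 0.1944]
orientation: [180.0, 0.0, -7.8]
force: [0.3, 0.6, -0.2]
opening: 0.034
gripper_force: 0.0
clock: 19.3
tool_pos: [0.538, 0.343, 0.3104]
orientation: [-179.7, -0.3, -7.7]
force: [0.4, 0.5, 0.2]
opening: 0.0532
gripper_force: 0.0
shift [140. 216.  21.] turn [-0.3 -0.3 -7.7] t 19.3
```

```bash
python3 -m inch '[0.3,25,39,0,0,0,0, 0.3,50,77,0,0,0,0, 0.3,75,116,0,0,0,0, 0.3,100,154,0,0,0,0, 0.3,120,185,0,0,0,0]'; python3 -m inch '[0.3,20,31,20,0,0,-8, 0.3,20,31,20,0,0,-8, 0.3,20,31,20,0,0,-8]'; python3 -c "
from h import *
s=snap('side','f.png'); q=ctrl.snapshot('top')
for n in('small_weight','brush'): print(n,[(np.round(x['location'],3).tolist(),round(x['p'],2)) for k in(s,q) for x in ctrl.mark_of(k,n)[:2]])
go(.648,.110,.043,0)"
```

```text
clock: 19.8
tool_pos: [0.6314, 0.1405, 0.3055]
orientation: [-180.0, -0.0, -7.8]
force: [0.5, -0.1, 0.7]
opening: 0.0613
gripper_force: 0.0
clock: 20.1
tool_pos: [0.6465, 0.1082, 0.2845]
orientation: [180.0, 0.0, 0.0]
force: [0.7, 0.3, 0.6]
opening: 0.0617
gripper_force: 0.0
small_weight [([0.647, 0.108, -0.002], 0.67), ([0.646, 0.107, -0.0], 0.46), ([0.751, -0.001, -0.002], 0.17)]
brush [([0.536, 0.341, -0.001], 0.65), ([0.536, 0.344, 0.006], 0.72), ([0.754, -0.001, 0.002], 0.29)]
shift [ 2.  0. 83.] turn [-0.  -0.   0.3] t 20.4
```

View pics/f.png

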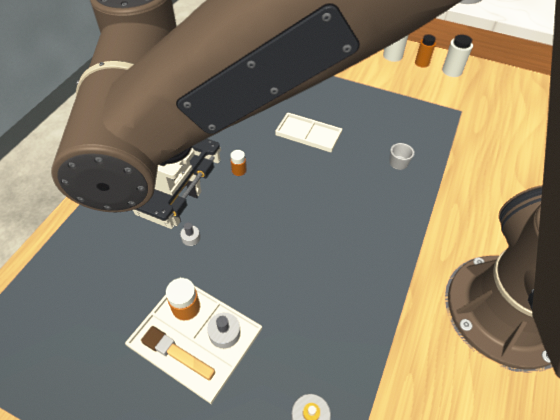

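The brush lies flat in the lane from (150,338) to (212,375), and the gripper is over the small weight at (190,235). I'll grasp that now.

```bash
python3 -m inch '[0.3,0,0,40,0,0,0, 0.3,0,0,70,0,0,0, 0.3,0,0,83,0,0,0, 0.3,0,0,83,0,0,0]'; python3 -m inch '[1,0,0,0,0,0,0, 1,0,0,0,0,0,0, 1,0,0,0,0,0,0, 1,0,0,0,0,0,0, 1,0,0,0,0,0,0]';python3 -m inch '[1,0,0,0,0,0,0, 1,0,0,0,0,0,0, 1,0,0,0,0,0,0, 1,0,0,0,0,0,0]'; python3 -m inch '[1,0,0,-20,0,0,0, 1,0,0,-55,0,0,0, 1,0,0,-95,0,0,0, 1,-10,30,-95,0,0,0, 1,-20,70,-95,0,0,0]'; python3 -c "
from h import *
go(.574,-.297,.13,0)"
```

```text
clock: 20.8
tool_pos: [0.6457, 0.1096, 0.2]
orientation: [179.9, 0.2, 0.2]
force: [-0.7, -0.6, -0.1]
opening: 0.0615
gripper_force: 0.0
clock: 21.3
tool_pos: [0.6464, 0.1093, 0.2023]
orientation: [-180.0, -0.1, 0.2]
force: [-0.8, -0.3, 0.1]
opening: 0.0269
gripper_force: 0.0
clock: 21.7
tool_pos: [0.6464, 0.1093, 0.2019]
orientation: [-180.0, -0.0, 0.2]
force: [-1.0, 0.5, 3.2]
opening: 0.0178
gripper_force: 30.0
clock: 22.2
tool_pos: [0.6265, 0.0399, 0.2975]
orientation: [-179.9, -0.1, 0.3]
force: [0.1, -2.4, -3.7]
opening: 0.0173
gripper_force: 30.0
shift [-55. 337.   8.] turn [-0.1 -0.1  0.3] t 22.2
```

```bash
python3 -m inch '[1,-7,45,0,0,0,0, 1,-14,90,0,0,0,0, 1,-22,135,0,0,0,0, 1,-30,180,0,0,0,0, 1,-36,220,0,0,0,0]'; python3 -m inch '[1,-7,45,0,0,0,0, 1,-14,85,0,0,0,0, 1,-17,107,0,0,0,0, 1,-19,117,0,0,0,0, 1,-19,117,0,0,0,0]'; python3 -c "
from h import *
s=snap('side','g.png')
go(.574,-.297,.0468,0)"
```

```text
clock: 22.7
tool_pos: [0.5902, -0.1828, 0.296]
orientation: [-180.0, 0.1, 0.2]
force: [2.5, 0.9, -2.2]
opening: 0.0173
gripper_force: 30.0
clock: 23.2
tool_pos: [0.5721, -0.2991, 0.2958]
orientation: [-180.0, 0.1, 0.1]
force: [-0.6, 0.8, -2.3]
opening: 0.0177
gripper_force: 30.0
shift [ 2. -1. 90.] turn [-0.   0.1  0.1] t 23.2
```

View pics/g.png

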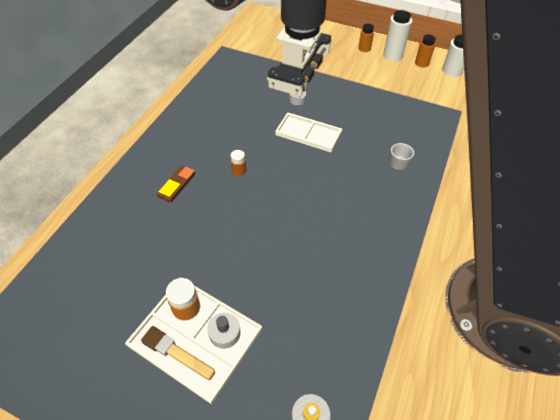

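The small weight is held upright at (298,97), above the far cell of the small tray at (293,127). I'll lower it.

```bash
python3 -m inch '[1,1,-1,35,0,0,0, 1,1,-1,65,0,0,0, 1,1,-1,82,0,0,0, 1,1,-1,86,0,0,0, 1,1,-1,88,0,0,0]'; python3 -m inch '[1,0,0,1,0,0,0, 1,0,0,2,0,0,0, 1,0,0,2,0,0,0]'; python3 -m inch '[1,0,0,1,0,0,0, 1,0,0,1,0,0,0]'
```

```text
clock: 23.75
tool_pos: [0.5742, -0.296, 0.2085]
orientation: [180.0, 0.0, 0.3]
force: [0.1, -0.3, -0.9]
opening: 0.017
gripper_force: 30.0
clock: 24.05
tool_pos: [0.574, -0.297, 0.2076]
orientation: [180.0, -0.1, 0.2]
force: [0.6, -0.9, -2.3]
opening: 0.0171
gripper_force: 30.0
clock: 24.25
tool_pos: [0.5738, -0.297, 0.206]
orientation: [180.0, -0.0, 0.2]
force: [-0.0, 0.5, -1.9]
opening: 0.0172
gripper_force: 30.0
```

```bash
python3 -m inch '[1,0,0,1,0,0,0, 1,0,0,1,0,0,0]'; python3 -m inch '[1,0,0,0,0,0,0]'
```

```text
clock: 24.45
tool_pos: [0.5738, -0.297, 0.2059]
orientation: [180.0, -0.0, 0.2]
force: [-2.9, 2.4, 7.0]
opening: 0.0172
gripper_force: 30.0
clock: 24.55
tool_pos: [0.5738, -0.297, 0.2059]
orientation: [180.0, -0.0, 0.2]
force: [-2.5, 2.7, 7.1]
opening: 0.0171
gripper_force: 30.0
```

```bash
python3 -m inch '[0.3,0,0,0,0,0,0, 0.3,0,0,0,0,0,0, 0.3,0,0,0,0,0,0]'; python3 -m inch '[0.3,0,0,-40,0,0,0, 0.3,0,0,-80,0,0,0, 0.3,14,-38,-90,0,0,0, 0.3,28,-76,-90,0,0,0, 0.3,42,-114,-90,0,0,0]'; python3 -m inch '[0.3,14,-38,0,0,0,0, 0.3,28,-76,0,0,0,0, 0.3,28,-76,0,0,0,0]'; python3 -c "
from h import *
s=snap('side','i.png'); q=ctrl.snapshot('top')
for n in('small_weight','small_jar'): print(n,[(np.round(x['location'],3).tolist(),round(x['p'],2)) for k in(s,q) for x in ctrl.mark_of(k,n)[:2]])
go(.644,-.107,.038,0)"
```

```text
clock: 24.85
tool_pos: [0.5739, -0.2971, 0.2048]
orientation: [180.0, -0.0, 0.2]
force: [0.1, 1.0, -0.5]
opening: 0.0353
gripper_force: 0.0
clock: 25.35
tool_pos: [0.6157, -0.1819, 0.2956]
orientation: [-180.0, -0.1, 0.1]
force: [0.2, 0.7, -0.4]
opening: 0.0611
gripper_force: 0.0
clock: 25.65
tool_pos: [0.6447, -0.1027, 0.2946]
orientation: [-180.0, -0.1, 0.4]
force: [-0.4, -0.5, -0.6]
opening: 0.0612
gripper_force: 0.0
small_weight [([0.575, -0.293, 0.002], 0.48), ([0.575, 0.258, 0.004], 0.41), ([0.578, -0.301, 0.006], 0.67)]
small_jar [([0.644, -0.109, -0.004], 0.69), ([0.644, -0.106, -0.003], 0.37)]
shift [ 1. -1. 97.] turn [0.  0.  0.1] t 25.9
```

View pics/i.png

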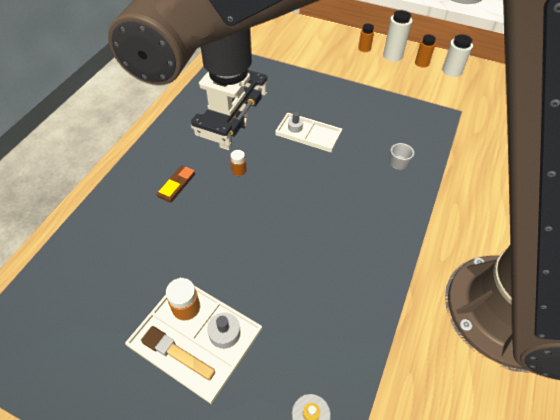

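The small weight stands in its cell at (296,125), and the gripper is over the small jar at (238,162).

```bash
python3 -m inch '[0.3,0,0,40,0,0,0, 0.3,0,0,75,0,0,0, 0.3,0,0,95,0,0,0, 0.3,0,0,97,0,0,0, 0.3,0,0,97,0,0,0]'; python3 -m inch '[1,0,0,0,0,0,0, 1,0,0,0,0,0,0, 1,0,0,0,0,0,0, 1,0,0,0,0,0,0, 1,0,0,0,0,0,0]'; python3 -m inch '[1,0,0,0,0,0,0, 1,0,0,0,0,0,0]'; python3 -m inch '[1,0,0,-20,0,0,0, 1,0,0,-60,0,0,0, 1,0,0,-95,0,0,0, 1,-20,15,-100,0,0,0, 1,-45,40,-100,0,0,0]'; python3 -c "
from h import *
go(.500,-.297,.13,0)"
```

```text
clock: 26.45
tool_pos: [0.6431, -0.1076, 0.1977]
orientation: [180.0, 0.0, 0.2]
force: [-0.4, 0.4, -0.4]
opening: 0.0614
gripper_force: 0.0
clock: 26.95
tool_pos: [0.6433, -0.1067, 0.1985]
orientation: [180.0, -0.1, 0.2]
force: [-1.8, -0.1, 4.6]
opening: 0.035
gripper_force: 30.0
clock: 27.15
tool_pos: [0.6433, -0.1066, 0.1985]
orientation: [180.0, -0.1, 0.2]
force: [-1.4, 0.5, 6.8]
opening: 0.0346
gripper_force: 30.0
clock: 27.65
tool_pos: [0.5988, -0.1462, 0.2993]
orientation: [-180.0, -0.2, 0.3]
force: [-0.4, -0.1, -1.1]
opening: 0.0351
gripper_force: 30.0
shift [-100.  150.   10.] turn [-0.  -0.2  0.3] t 27.6
```

```bash
python3 -m inch '[1,-25,37,0,0,0,0, 1,-50,75,0,0,0,0, 1,-75,112,0,0,0,0, 1,-95,142,0,0,0,0, 1,-100,151,0,0,0,0]'; python3 -m inch '[1,0,0,30,0,0,0, 1,0,0,65,0,0,0, 1,0,0,84,0,0,0, 1,0,0,88,0,0,0, 1,0,0,92,0,0,0]'; python3 -m inch '[1,0,0,1,0,0,0, 1,0,0,1,0,0,0]'; python3 -c "
from h import *
go(.500,-.297,.043,0)"
```

```text
clock: 28.15
tool_pos: [0.4964, -0.3004, 0.2975]
orientation: [-180.0, 0.1, 0.0]
force: [0.1, 0.8, -1.7]
opening: 0.0351
gripper_force: 30.0
clock: 28.65
tool_pos: [0.4992, -0.2981, 0.2056]
orientation: [180.0, 0.0, 0.2]
force: [0.6, -0.6, -0.1]
opening: 0.0352
gripper_force: 30.0
clock: 28.85
tool_pos: [0.4993, -0.2982, 0.2056]
orientation: [180.0, -0.1, 0.2]
force: [-0.8, 0.0, -0.3]
opening: 0.0348
gripper_force: 30.0
shift [ 1. -1.  3.] turn [ 0.  -0.1  0.2] t 28.9
```

```bash
python3 -m inch '[1,0,0,1,0,0,0, 1,0,0,2,0,0,0, 1,0,0,2,0,0,0]'; python3 -m inch '[1,0,0,1,0,0,0, 1,0,0,1,0,0,0]'
```

```text
clock: 29.15
tool_pos: [0.4988, -0.2982, 0.203]
orientation: [180.0, -0.0, 0.2]
force: [-0.5, 0.1, -1.3]
opening: 0.0353
gripper_force: 30.0
clock: 29.35
tool_pos: [0.4989, -0.2983, 0.2025]
orientation: [180.0, -0.0, 0.2]
force: [-2.3, 1.9, 5.8]
opening: 0.0352
gripper_force: 30.0
```

Contact with the floor at the expected height. I'll release, retreat and check.

```bash
python3 -m inch '[0.3,0,0,0,0,0,0, 0.3,0,0,0,0,0,0, 0.3,0,0,0,0,0,0]'; python3 -m inch '[0.3,0,0,-40,0,0,0, 0.3,0,0,-85,0,0,0, 0.3,0,-40,-110,0,0,0, 0.3,0,-85,-110,0,0,0, 0.3,0,-130,-110,0,0,0]'; python3 -m inch '[0.3,0,-40,0,0,0,0, 0.3,0,-80,0,0,0,0, 0.3,0,-100,0,0,0,0, 0.3,0,-100,0,0,0,0]'; python3 -c "
from h import *
s=snap('side','j.png'); q=ctrl.snapshot('top')
for n in N: print(n,[(np.round(x['location'],3).tolist(),round(x['p'],2)) for k in(s,q) for x in ctrl.mark_of(k,n)[:1]])"
```

```text
clock: 29.65
tool_pos: [0.4988, -0.2983, 0.2016]
orientation: [180.0, -0.0, 0.2]
force: [-0.4, -0.1, -0.8]
opening: 0.0532
gripper_force: 0.0
clock: 30.15
tool_pos: [0.4982, -0.1673, 0.3127]
orientation: [-180.0, -0.1, 0.1]
force: [1.1, 0.8, -0.1]
opening: 0.0615
gripper_force: 0.0
clock: 30.55
tool_pos: [0.498, -0.0661, 0.3119]
orientation: [-180.0, -0.0, 0.4]
force: [0.6, 0.2, -0.8]
opening: 0.0614
gripper_force: 0.0
large_tray [([0.532, 0.302, 0.0], 0.79), ([0.53, 0.297, -0.001], 0.71)]
small_tray [([0.536, -0.297, 0.001], 0.74), ([0.497, -0.3, 0.002], 0.73)]
large_jar [([0.571, 0.257, 0.005], 0.94), ([0.575, 0.256, 0.004], 0.68)]
small_jar [([0.502, -0.302, 0.004], 0.7), ([0.5, -0.299, 0.001], 0.64)]
large_weight [([0.48, 0.272, 0.002], 0.7)]
small_weight [([0.498, -0.299, 0.004], 0.6), ([0.576, -0.298, 0.007], 0.73)]
brush [([0.535, 0.341, 0.0], 0.62), ([0.537, 0.34, 0.006], 0.59)]
burner [([0.277, 0.342, -0.002], 0.96), ([0.283, 0.341, 0.001], 0.66)]
pot [([0.298, -0.292, 0.001], 0.73), ([0.297, -0.29, -0.003], 0.55)]
fragment [([0.755, -0.007, -0.001], 0.93), ([0.754, -0.004, 0.002], 0.74)]
```

View pics/j.png

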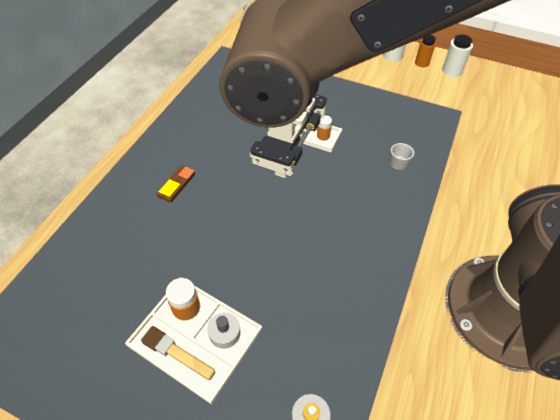

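The small jar stands upright in its cell at (324,128). The large kit is unchanged, and the fragment, pot and burner are still in place. I'll hand it in.

```bash
python3 -c "
from plant import ctrl
print(ctrl.close_job())"
```

```text
the job is handed in; nothing more can be done
None
```

Both kits are made up and handed in at about 31 s: the final pictures put all five things in their compartments, let go, with the jars upright and the burner, pot and fragment where they were; no verdict came back.

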